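# Lock back a sprung belt tensioner

### The arm

A 6-joint arm with a two-finger parallel gripper is mounted at the origin on a cart in front of the work surface, level with it; the furniture and walls round the work are solid. World frame = base frame: x ahead of the robot, y to its left, z up, the work surface at z = 0. Lengths are in mm, angles in rad, forces in N, time in s.
With the tool pointing down it reaches from about 300 to 850 mm from the base axis. Payload 5.4 kg.
Tool frame: the origin (TCP) lies at the very end of the fingers, on their centre line; the grasp point (between the pads) lies 19 mm behind it; z points along the fingers, y is the line along which they close (so a half turn about z gives the same grasp; the last joint's range is limited). The gripper opens to 85 mm and grips with 20 to 120 N. Pads are 22 mm wide; open, the fingers measure 114 mm over their backs; the gripper's body (76 mm by 85 mm) begins 54 mm behind the grasp point. The pads swing forward as they close: fully open they stand 13 mm farther back than shut.
Start: joints at [-1.549, 0.158, 1.597, -0, 1.386, -0.21], TCP at [132.072, -559.61, 199.299] pointing down, gripper open.
Joint ranges: [-2.91, 2.91], [-0.94, 2.29], [0.18, 2.7], [-1.29, 4.43], [0.17, 2.64], [-3, 3]. Speed limits (rad/s): [2.57, 2.57, 3.14, 3.14, 3.14, 3.14].

### API

Orientations are given as a rotation vector (axis times angle).
In Python, from workcell import manip, cams, nets gives the robot as it stands. Calls block until the motion is done:
- manip.goto(position, orientation): joint-space move of the TCP to a pose.
- manip.move_linear(position, orientation=None, vel=150, until_force=None): straight line of the TCP; orientation=None keeps the orientation; vel is the mean speed in mm/s. With until_force (N) it stops when the force on the tool has changed by that much, and returns True; else False.
- manip.move_j(angles): joint-space move.
- manip.move_gripper(opening, newtons=None): opening from 0.0 (shut) to 1.0 (fully open); newtons is the grip in N (None keeps the last); returns when the fingers have stopped.
- manip.sleep(seconds).
- manip.ik(position, orientation): joint angles nearest the present ones, or None.
- manip.sense(): the state.
- cams.capture(name): name is "side" or "top"; returns a dict with "img" (400x640x3 uint8, red, green, blue), "z_map" (400x640 float32, mm along the optical axis (not along the pixel's ray), 0 where there is no reading), "intrinsics" (3x3 intrinsics, pixels), "k1" (the pictures are not rectified: a ray, as slopes to the right and down, at radius r is drawn at 1 + k1 r^2 times it, then the intrinsics apply), "view" (4x4, takes a point from world to camera coordinates). Camera axes: x right, y down, z forward; pixel columns grow to the right and rows downward; lengths in mm; the calibration is good to about 2 mm. A picture is of the moment at which its call begins.
A pose or a line that the arm cannot do raises manip.Unreachable and nothing moves.
- manip.job_done(): hands the job in; it is judged then, once.
Trained networks look in the newest picture that a camera, given by its name, has taken for a name from the list of things; names that differ only in an ending like _2 or _b are one class to them, and where a whole thing is asked for, a point or a joint stands for the part that bears it (a point fixed in the world has none). Each returns a list of dicts, best first, with "confidence" (0 to 1); they miss things now and then, are a little off and sometimes report something else, mostly with a low value. They report only what shows in the picture. A call takes as long as a camera call.
- nets.spot_in(name, camera): "bbox" ([left, top, width, height] in pixels, round what is visible of it).
- nets.tip_of(name, camera): "uv" ([column, row] in pixels: a listed point, or the origin of a listed thing).
The state is a dict: "t": time; "q": joint angles; "dq": joint speeds; "joint_efforts": joint torques, N m; "ee_pos": TCP position; "tool_rot": TCP orientation; "wrist_force": force on the tool from outside, world axes, zero at the start; "torque": the same for the moment, N m; "gripper_width": opening from 0.0 (shut) to 1.0 (fully open); "grip_force": force on a finger pad.
Only numpy, scipy, OpenCV 4.12 (cv2) and the standard library are available. Lean on these libraries where they do the work, as an engineer would, in place of code of your own. Each camera call takes 0.05 s, during which the arm holds its last target. There are 200 camera calls.

### The job

Take the locking pin with the flat grip out of its wooden block and use its shank to swing the tensioner's sprung arm back, away from you, until the slot hidden under the arm is free; hold it there and drop the pin fully home in the slot so that, once you let go, it keeps the arm back. Leave the round-headed pin in its own block.

Things in the scene. Friction and masses are not known exactly. Their poses are not given: they have to be found in the camera images.
- pin_grip (a point): Steel locking pin, 111 mm tall, 160 g, upright in a fixed wooden block 64x64x46 mm tall (foot 6 mm above the worktop). Foot up: round shank 16 mm thick, 72 long (last 10 taper to 8), collar 26x5, flat grip 34 tall. This point: centre of the grip, 94 mm above the foot. Grip 30 mm wide along its x, 14 thick along its y; z up. The other pin has a round head.
- slot (a point): Centre of the slot's mouth in the top of the grey block (140 along x, 180 along y, 38 mm tall, fixed). x points away from the robot within 23 degrees, y left, z up. Slot 20 mm wide in x, 35 long in y, 32 deep, 5 mm chamfer. At rest the arm hides it, covering x = -28 to +8 mm. Start beside the arm at x = -55, foot 5 mm above the block, and push to +x. Pin home: grip centre 62 mm above this point.
- bar_top (a point): Sprung arm: aluminium bar 36 mm wide, 16 thick, 4 mm above the block, pivoted 95 mm from the slot on its -y side (boss 56 mm wide, 45 high), running on to a steel tension wheel 60 mm wide, 34 high, 60 mm past the slot (heights above the block). This point: on its centre line, on its top, 95 mm from the pivot; y points to the wheel.
- tension_arm (a joint): Turn of the arm, rad: 0 at rest, 0.7 at the end of its travel, growing as it is pushed to the slot's +x side. The spring always returns it to 0 (about 2.5 N at the slot). With the pin home in the slot it leans on the pin at about 0.37.
- knob_head (a point): The other steel pin, not to be used: round mushroom head 42 mm wide, shank 22 mm thick (too thick for the slot), in a like wooden block. This point: centre of its head, 96 mm above the worktop.

How it is judged (in metres and radians):
On the way:
1. the sprung arm is swung back and held, with the pin at the slot (value of joint tension_arm above 0.29 rad and horizontal distance between pin_grip and slot below 0.06 m), for 0.2 s.
At the end, for the whole second after the job is handed in: The locking pin stands in the slot, its grip's centre at most 68 mm above the slot's mouth (62 mm when fully home), within 20 mm of the slot's centre along its x and 25 mm along its y, tilted less than 12 degrees; the arm rests back against it (joint between 0.29 and 0.47 rad) and is still (z of pin_grip in the frame of slot below 0.068 m and x of pin_grip in the frame of slot between -0.02 and 0.02 m and y of pin_grip in the frame of slot between -0.025 and 0.025 m and angle between pin_grip's own z axis and vertical below 0.21 rad and value of joint tension_arm between 0.29 and 0.47 rad and velocity of joint tension_arm between -0.05 and 0.05 rad/s); the robot touches nothing.
It fails at once if the round-headed pin is taken or knocked out of its place (moved over 30 mm) (distance of knob_head from where it was at the start of the episode above 0.03 m).
It also fails if it takes over 43 s, if anything falls off the work surface, if the arm or the gripper's body presses on something with over 40 N, if the wrist force passes 120 N, or if a joint passes its speed limit or range.

## Working session

There is one attempt and no reset: what is moved stays moved. The work goes in short steps, each a Python script; the robot and the scene stay as the last script left them, time stands still between calls to the robot, and variables do not carry over. Pictures are saved under pics/ and viewed, at most 10 in all, crops included, and the job is handed in when it is done.

```bash
ls; mkdir -p pics
cat > h.py <<'E'
import numpy as np, cv2
from workcell import manip, cams, nets
def ray(c,uv):
    K=c["intrinsics"]; d=np.array([(uv[0]-K[0,2])/K[0,0],(uv[1]-K[1,2])/K[1,1]]); s=d.copy()
    for _ in range(20): s=d/(1+c["k1"]*(s@s))
    return np.array([s[0],s[1],1.])
def at_depth(c,uv,z):
    T=np.linalg.inv(c["view"]); return (T@np.append(ray(c,uv)*z,1))[:3]
def at_height(c,uv,h):
    T=np.linalg.inv(c["view"]); d=T[:3,:3]@ray(c,uv); o=T[:3,3]; return o+d*(h-o[2])/d[2]
def cloud(c):
    K=c["intrinsics"]; v,u=np.mgrid[0:400,0:640]
    D=np.stack([(u-K[0,2])/K[0,0],(v-K[1,2])/K[1,1]],-1); S=D.copy()
    for _ in range(20): S=D/(1+c["k1"]*(S**2).sum(-1,keepdims=True))
    P=np.dstack([S,np.ones(u.shape)])*c["z_map"][...,None]
    T=np.linalg.inv(c["view"]); W=P@T[:3,:3].T+T[:3,3]; W[c["z_map"]<=0]=np.nan
    return W
def save(c,n): cv2.imwrite("pics/"+n,cv2.cvtColor(c["img"],cv2.COLOR_RGB2BGR))
E
python3 - <<'E'
from h import *
np.set_printoptions(precision=1,suppress=True)
for n in ("top","side"):
    c=cams.capture(n); save(c,n+"0.png"); np.save(n+"0.npy",cloud(c))
    T=np.linalg.inv(c["view"]); print(n,T[:3,3],T[:3,2],c["k1"],c["intrinsics"][0,0])
    for k in ("pin_grip","slot","bar_top","knob_head"):
        for d in nets.tip_of(k,n)[:2]:
            uv=d["uv"]; h={"pin_grip":100,"slot":38,"bar_top":58,"knob_head":96}[k]
            print(k,np.array(uv),round(d["confidence"],2),"h",at_height(c,uv,h),"d",at_depth(c,uv,c["z_map"][int(uv[1]),int(uv[0])]))
    print([ (k,nets.spot_in(k,n)[:2]) for k in ("pin_grip","tension_arm")])
s=manip.sense();print(s["t"],s["tool_rot"],s["wrist_force"])
E
```

```text
pics
top [392.   45.5 932.6] [ 0.2 -0.  -1. ] 0.011171065932616584 391.2567158713428
pin_grip [215.1 236.5] 0.74 h [444.8 230.2 100. ] d [443.9 226.8 115.3]
pin_grip [363.6 209.1] 0.6 h [510.9 -83.2 100. ] d [516.8 -89.6  58.6]
slot [359.5 211.7] 0.88 h [513.4 -83.3  38. ] d [510.8 -80.5  57.3]
bar_top [363.3 215.7] 0.65 h [501.8 -89.   58. ] d [502.  -89.3  56.5]
knob_head [225.2 149.8] 0.73 h [634.9 221.4  96. ] d [631.3 218.8 108.4]
[('pin_grip', [{'bbox': [210.2, 225.9, 16.7, 17.7], 'confidence': 0.71}, {'bbox': [324.2, 176.8, 94.6, 68.2], 'confidence': 0.49}]), ('tension_arm', [{'bbox': [322.1, 195.9, 95.2, 35.7], 'confidence': 0.58}])]
side [ 325.6 1091.1  575.2] [ 0.2 -0.9 -0.4] -0.15472094190316507 511.05383678091243
pin_grip [342.4 256.3] 0.83 h [445.3 220.8 100. ] d [443.7 232.2 106.3]
slot [334.  217.9] 0.6 h [512.6 -92.9  38. ] d [500.8 -18.6  71.7]
bar_top [335.6 210.7] 0.64 h [508.9 -94.   58. ] d [ 510.1 -101.7   54.6]
[('pin_grip', [{'bbox': [333.6, 248.6, 18.4, 38.3], 'confidence': 0.81}]), ('tension_arm', [{'bbox': [325.1, 189.7, 25.6, 42.3], 'confidence': 0.87}])]
0.7 [3.1 0.4 0. ] [ 0.6 -0.5  0.6]
```

Run:
```python
import cv2,numpy as np
i=cv2.imread("pics/top0.png")
a=cv2.resize(i[130:270,190:450],None,fx=3,fy=3,interpolation=cv2.INTER_CUBIC)
s=cv2.resize(cv2.imread("pics/side0.png")[170:320,270:420],None,fx=3,fy=3,interpolation=cv2.INTER_CUBIC)[:, :]
cv2.imwrite("pics/c0.png",a); cv2.imwrite("pics/c1.png",s)
np.set_printoptions(precision=1,suppress=True)
for n in ("top","side"):
    W=np.load(n+"0.npy"); 
    def rect(m,l):
        P=W[m]; P=P[np.isfinite(P).all(1)]
        if len(P)>4: print(n,l,len(P),P.mean(0),cv2.minAreaRect(P[:,:2].astype(np.float32)), P[:,2].min(),P[:,2].max())
    x,y,z=W[...,0],W[...,1],W[...,2]
    rect((abs(x-445)<40)&(abs(y-226)<40)&(z>80),"grip")
    rect((abs(x-445)<60)&(abs(y-226)<60)&(z>38)&(z<54),"blk")
    rect((abs(x-510)<150)&(abs(y+80)<150)&(z>32)&(z<44),"grey")
    rect((abs(x-510)<150)&(abs(y+80)<150)&(z>49),"arm")
    rect((abs(x-510)<150)&(abs(y+80)<150)&(z>76),"boss")
    rect((abs(x-510)<150)&(abs(y+80)<150)&(z>66)&(z<76),"wheel")
```

```text
top grip 166 [444.1 223.7 107.5] ((445.022705078125, 224.0506134033203), (29.821727752685547, 19.583864212036133), 24.596904754638672) 80.8619091882448 119.03679510929965
top blk 675 [442.9 223.8  45.6] ((444.2606201171875, 226.3729248046875), (64.0276870727539, 63.51148986816406), 3.9837441444396973) 38.14685588197142 50.60475827720518
top grey 3207 [ 516.1 -119.5   37.9] ((475.28375244140625, -109.36034393310547), (219.912841796875, 215.95010375976562), 6.368310451507568) 32.08486113770675 43.90755522240545
top arm 1875 [ 498.5 -102.3   67. ] ((486.0784606933594, -89.26643371582031), (163.0174560546875, 221.42230224609375), 54.532440185546875) 49.13370868835398 92.5994049050953
top boss 244 [ 498.7 -164.4   79.4] ((458.73016357421875, -132.23602294921875), (150.9061279296875, 176.86854553222656), 23.832731246948242) 76.02818976363687 92.5994049050953
top wheel 868 [498.1 -80.6  71.9] ((487.4173889160156, -90.15643310546875), (162.7700653076172, 218.4429168701172), 54.41413116455078) 66.14628356722017 75.92249603879714
side grip 318 [444.7 232.4 100.8] ((444.3732604980469, 230.62351
[... 281 characters left out ...]
ide grey 1053 [ 516.7 -107.8   37.8] ((475.96270751953125, -110.32464599609375), (221.89637756347656, 215.6978759765625), 6.308577537536621) 32.03122874965209 43.82101189562695
side arm 834 [490.8 -86.7  65.7] ((480.90972900390625, -117.07911682128906), (172.18606567382812, 200.21646118164062), 31.772994995117188) 49.13407961681662 91.34467256053148
side boss 84 [ 476.6 -147.5   80. ] ((446.6004333496094, -138.59429931640625), (38.20559310913086, 204.2244110107422), 63.1683349609375) 76.0077027741321 91.34467256053148
side wheel 355 [493.6 -70.2  71.3] ((480.90972900390625, -117.07911682128906), (172.18606567382812, 200.21646118164062), 31.772994995117188) 66.08103110148244 75.85397774669332
```

View pics/c0.png

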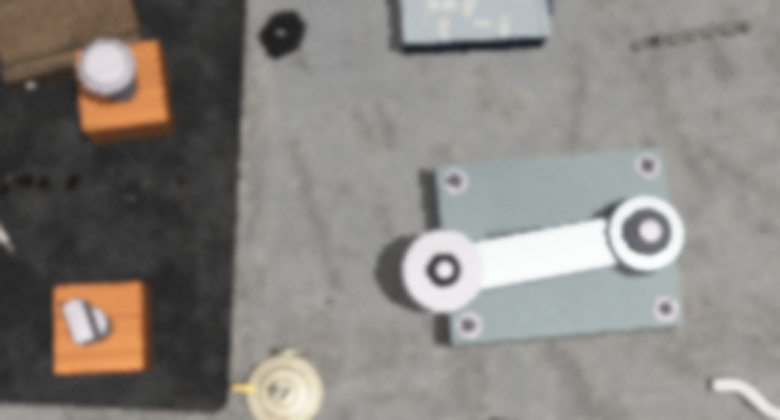

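View pics/c1.png

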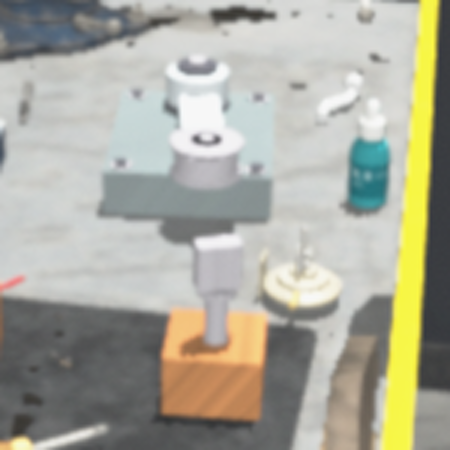

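Run:
```python
from h import *
np.set_printoptions(precision=1,suppress=True)
c=cams.capture("top")
f=lambda p,h: at_height(c,(190+p[0]/3-.33,130+p[1]/3-.33),h)
B=np.array([f(p,38) for p in((455,180),(647,165),(665,308),(468,325))]);print(B)
g=[np.degrees(np.arctan2(*v[[1,0]])) for v in (B[0]-B[3],B[1]-B[2])]+[np.degrees(np.arctan2(-v[0],v[1])) for v in (B[0]-B[1],B[3]-B[2])]
print("yaw",g, "centre",B.mean(0))
piv=f((649,232),83); wh=f((442,270),72); print(piv,wh,np.linalg.norm((piv-wh)[:2]))
d=(wh-piv)[:2]; print("arm yaw",np.degrees(np.arctan2(-d[0],d[1])))
# block by depth in both
for n in("top","side"):
    W=np.load(n+"0.npy");x,y,z=np.moveaxis(W,-1,0)
    im=cv2.cvtColor(cv2.imread("pics/%s0.png"%n),cv2.COLOR_BGR2RGB).astype(int)
    m=(abs(z-38)<4)&(abs(x-510)<95)&(abs(y+80)<125)
    m=cv2.morphologyEx(m.astype(np.uint8),cv2.MORPH_OPEN,np.ones((3,3)))>0
    r=cv2.minAreaRect(W[m][:,:2].astype(np.float32)); print(n,"block",r)
    m=(abs(x-445)<30)&(abs(y-226)<30)&(z>112)
    P=W[m][:,:2]; print("grip top",len(P),P.mean(0),cv2.minAreaRect(P.astype(np.float32)),np.sqrt(12*np.linalg.eigh(np.cov(P.T))[0]),np.linalg.eigh(np.cov(P.T))[1][:,1])
# bright grip in the top image
a=cv2.resize(cv2.imread("pics/top0.png")[215:260,195:245],None,fx=12,fy=12,interpolation=cv2.INTER_CUBIC);cv2.imwrite("pics/g.png",a)
```

```text
[[ 564.2  -40.5   38. ]
 [ 580.4 -191.5   38. ]
 [ 468.5 -203.5   38. ]
 [ 452.   -51.6   38. ]]
yaw [np.float64(5.639492108212874), np.float64(6.102385759027179), np.float64(6.1146449249528665), np.float64(6.205849904346231)] centre [ 516.3 -121.8   38. ]
[ 520.5 -180.2   83. ] [489.7 -28.3  72. ] 154.9604103047376
arm yaw 11.43153023511951
top block ((516.4192504882812, -120.00951385498047), (140.634521484375, 179.59727478027344), 6.04539680480957)
grip top 103 [444.2 226.3] ((444.13702392578125, 226.45391845703125), (29.43170928955078, 14.476079940795898), 24.596904754638672) [14.2 30.3] [-0.9 -0.4]
side block ((518.2044677734375, -118.37125396728516), (139.69285583496094, 183.85231018066406), 6.308577537536621)
grip top 78 [445.1 229.6] ((445.7418212890625, 227.83535766601562), (28.75127410888672, 17.367990493774414), 25.555246353149414) [15.6 30.7] [-0.9 -0.4]
```

View pics/g.png

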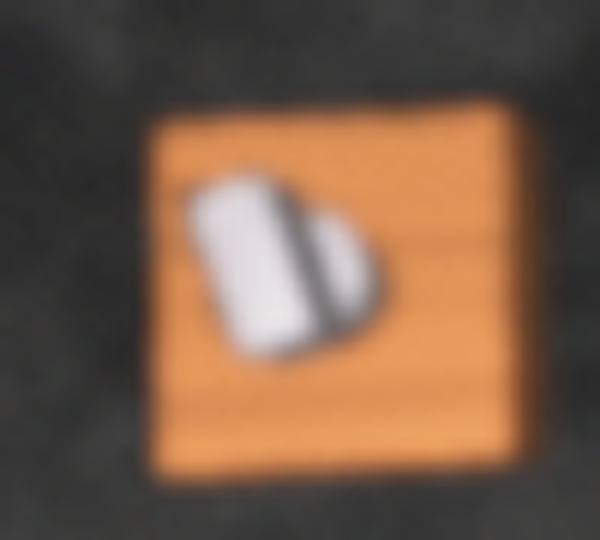

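```bash
cat >> h.py <<'E'
from scipy.spatial.transform import Rotation as Ro
def down(deg):
    a=np.radians(deg); y=np.array([np.cos(a),np.sin(a),0]); z=np.array([0,0,-1.]); return Ro.from_matrix(np.column_stack([np.cross(y,z),y,z])).as_rotvec()
YAW=6.05; a=np.radians(YAW); SX=np.array([np.cos(a),np.sin(a),0]); SY=np.array([-np.sin(a),np.cos(a),0])
SLOT=np.array([510.5,-85.7,38.])
GRIP=np.array([444.4,226.7,0])
E
python3 - <<'E'
from h import *
np.set_printoptions(precision=2,suppress=True)
for t in(114.6,-65.4): print(t,manip.ik(GRIP+[0,0,87],down(t)))
for t in(6.05,186.05): print(t,manip.ik(SLOT-55*SX+[0,0,86],down(t)),manip.ik(SLOT+[0,0,49],down(t)))
E
```

```text
114.6 [ 0.23  0.08  1.92 -0.    1.14 -1.77]
-65.4 [ 0.23  0.08  1.92 -0.    1.14  1.37]
6.05 [-0.46 -0.06  1.98  0.    1.22 -0.56] [-0.4   0.13  1.86  0.    1.15 -0.51]
186.05 [-0.46 -0.06  1.98  0.    1.22  2.58] [-0.4   0.13  1.86  0.    1.15  2.64]
```

Run:
```python
from h import *
np.set_printoptions(precision=2,suppress=True)
o=down(114.6)
manip.move_gripper(0.7)
manip.goto(GRIP+[0,0,200],o)
manip.move_linear(GRIP+[0,0,87],o,vel=120)
manip.move_gripper(0,90)
s=manip.sense();print(s["t"],s["ee_pos"],s["gripper_width"],s["grip_force"],s["wrist_force"])
print(manip.move_linear(GRIP+[0,0,200],o,vel=120))
s=manip.sense();print(s["t"],s["ee_pos"],s["gripper_width"],s["grip_force"],s["wrist_force"])
manip.goto(SLOT-55*SX+[0,0,162],down(YAW))
c=cams.capture("side");save(c,"s1.png")
cv2.imwrite("pics/s1c.png",cv2.resize(c["img"][100:300,230:430,::-1],None,fx=3,fy=3))
W=cloud(c);np.save("s1.npy",W)
s=manip.sense();print(s["t"],s["gripper_width"],s["grip_force"])
```

```text
5.7833 [444.42 226.71  87.04] -0.0015128378202005307 0.0 [-0.22 -0.35  0.84]
False
6.875 [443.78 226.55 199.  ] 0.002701460877681533 0.0 [-1.17  0.49  0.43]
8.1333 -0.00025097108391152915 0.0
```

View pics/s1c.png

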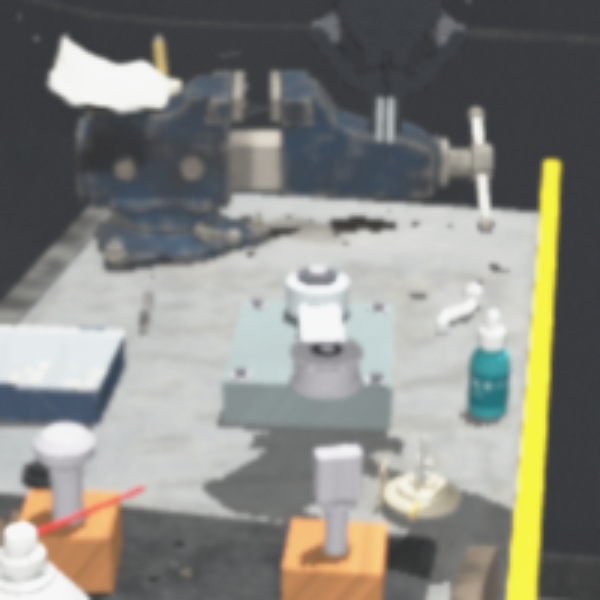

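Run:
```python
from h import *
np.set_printoptions(precision=1,suppress=True)
c=cams.capture("side"); s=manip.sense(); p=s["ee_pos"]
def proj(c,p):
    q=(c["view"]@np.append(p,1))[:3]; d=q[:2]/q[2]; d=d*(1+c["k1"]*(d@d)); return c["intrinsics"][:2,:2]@d+c["intrinsics"][:2,2]
print(p,proj(c,p),s["tool_rot"],Ro.from_rotvec(s["tool_rot"]).as_matrix())
for n in("side","top"):
    c=cams.capture(n);W=cloud(c);x,y,z=np.moveaxis(W,-1,0)
    m=(abs(x-445)<45)&(abs(y-226)<45)&(z>112)
    P=W[m][:,:2]; print(n,len(P),P.mean(0) if len(P) else 0, cv2.minAreaRect(P.astype(np.float32)) if len(P) else 0)
    m=(abs(x-p[0])<60)&(abs(y-p[1])<60)&(z>185)
    P=W[m]; print("tip",len(P),P[P[:,2]<215].mean(0),np.percentile(P[:,2],[0,5,50]))
    print([(np.array(d["uv"]),round(d["confidence"],2)) for d in nets.tip_of("pin_grip",n)])
    save(c,n+"2.png")
```

```text
[455.9 -90.5 199.8] [357.8 159.3] [-2.1 -2.3 -0. ] [[-0.1  1.  -0. ]
 [ 1.   0.1  0. ]
 [ 0.  -0.  -1. ]]
side 77 [445.1 229.6] ((445.86065673828125, 227.53944396972656), (29.679813385009766, 18.178363800048828), 20.999286651611328)
tip 4441 [nan nan nan] [232.2 279.6 418.8]
[(array([341.9, 258.9]), 0.62)]
top 103 [444.1 226.2] ((444.20306396484375, 226.4346923828125), (29.746034622192383, 14.252222061157227), 24.535831451416016)
tip 11037 [nan nan nan] [277.5 435.4 571.8]
[]<stdin>:12: RuntimeWarning: Mean of empty slice.
  ret = um.true_divide(
```

View pics/top2.png

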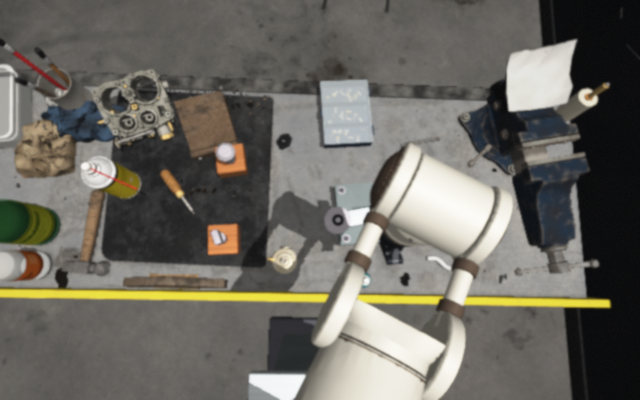

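Run:
```python
from h import *
np.set_printoptions(precision=1,suppress=True)
c=cams.capture("side"); p=manip.sense()["ee_pos"]; W=cloud(c); x,y,z=np.moveaxis(W,-1,0)
for lo in range(215,300,6):
    m=(abs(x-p[0])<60)&(abs(y-p[1])<60)&(z>lo)&(z<=lo+6); P=W[m]
    if len(P): v,u=np.where(m); print(lo,len(P),np.median(P,0),"x",P[:,0].min(),P[:,0].max(),"y",P[:,1].min(),P[:,1].max(),"uv",u.min(),u.max(),v.min(),v.max())
a=cv2.resize(c["img"][90:190,300:420,::-1],None,fx=5,fy=5,interpolation=cv2.INTER_CUBIC)
cv2.imwrite("pics/tip.png",a)
```

```text
227 3 [455.6 -84.8 232.6] x 453.24970290196393 462.50094384172496 y -85.00131076427897 -81.72857860629415 uv 355 359 147 147
233 14 [457.6 -81.  236.9] x 449.4097654866875 462.61285297312696 y -92.03208240074855 -76.82893163917379 uv 355 361 144 147
239 25 [455.  -82.2 242.1] x 444.15076911041007 467.91628318099566 y -87.77336256956278 -76.04047808520136 uv 353 363 142 145
245 29 [457.6 -82.7 248. ] x 443.9202289248788 470.49393028126224 y -87.06373025011021 -75.15911657319589 uv 352 363 140 142
251 26 [455.5 -81.1 253.8] x 444.20573458324316 468.5200606406364 y -88.6892919267575 -76.84702113806088 uv 353 363 138 140
257 29 [458.1 -81.2 260. ] x 444.0516450078602 468.4603909809982 y -85.80352761262247 -77.44453328604413 uv 353 363 135 137
263 27 [455.7 -82.6 266.1] x 444.43615944778514 468.48768200419045 y -89.70210184521716 -76.40697816846159 uv 353 363 132 135
269 29 [456.4 -81.6 272.5] x 438.0190746554988 473.07991084479846 y -93.5303267674035 -73.02358429047194 uv 351 366 130 133
275 54 [457.3 -80.4 278.5] x 425.7673087588328 486.4842414790342 y -98.24728826458363 -73.80211899888786 uv 345 371 127 130
281 73 [458.9 -80.2 284.6] x 421.6554752902958 489.4633469797231 y -101.3429621729565 -71.26650378698127 uv 344 373 123 128
287 75 [461.  -80.9 289.7] x 417.27256029329726 497.0128559611027 y -104.34856424789996 -71.79292105090076 uv 341 375 121 125
293 74 [452.5 -78.  296.2] x 410.47395298338125 499.35898751885196 y -105.74555994853199 -71.67093552894539 uv 340 378 118 123
299 58 [455.3 -76.6 302.3] x 408.41100334475385 503.9113385442846 y -102.59225872865386 -70.1648052799328 uv 338 379 116 121
```

View pics/tip.png

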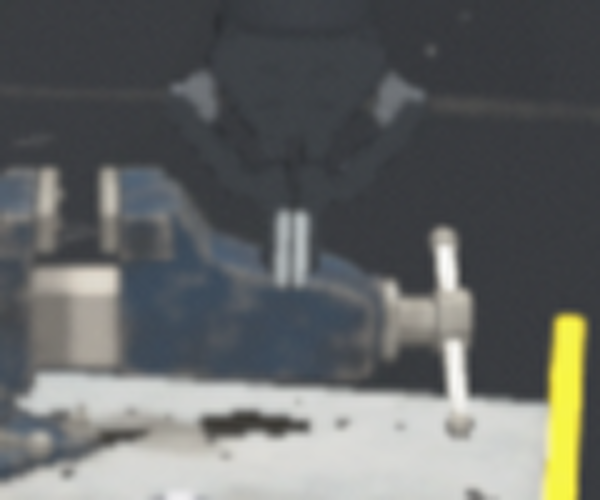

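The side view shows the fingertips at pixel (358,147), which is z≈231. The robot reports 200, so the tips sit about 31 mm higher than reported and the fingers closed above the grip. The pin is untouched. I'll correct for the offset and regrasp.

```bash
cat >> h.py <<'E'
DZ=31.
def P(p,z): q=np.array(p,float).copy(); q[2]=z-DZ; return q
E
python3 - <<'E'
from h import *
np.set_printoptions(precision=2,suppress=True)
o=down(114.6)
manip.move_gripper(0.7)
manip.goto(P(GRIP,200),o)
print(manip.move_linear(P(GRIP,88),o,vel=100,until_force=8))
manip.move_gripper(0,90)
s=manip.sense();print(s["t"],s["ee_pos"],s["gripper_width"],s["grip_force"],s["wrist_force"])
if s["gripper_width"]>.05:
    print(manip.move_linear(P(GRIP,200),o,vel=120))
    s=manip.sense();print(s["t"],s["ee_pos"],s["gripper_width"],s["grip_force"],s["wrist_force"])
    manip.goto(P(SLOT-55*SX,200),down(YAW))
c=cams.capture("side");save(c,"s3.png");W=cloud(c);np.save("s3.npy",W)
cv2.imwrite("pics/s3c.png",cv2.resize(c["img"][100:300,250:450,::-1],None,fx=3,fy=3))
p=manip.sense()["ee_pos"]; x,y,z=np.moveaxis(W,-1,0)
for lo in range(95,250,6):
    m=(abs(x-p[0])<40)&(abs(y-p[1])<25)&(z>lo)&(z<=lo+6); Q=W[m]
    if len(Q): print(lo,len(Q),np.median(Q,0),np.ptp(Q[:,0]))
E
```

```text
False
12.0 [444.79 226.79  57.49] 0.14796237725293812 87.74079322814941 [-0.97 -0.05  3.19]
False
13.0833 [443.64 226.52 167.92] 0.1478833925388191 87.75176167488098 [-0.32 -0.69 -1.37]
119 10 [456.98 -85.67 122.24] 10.140448900978754
125 12 [455.94 -85.17 128.28] 12.449917310061949
131 15 [455.27 -84.44 133.97] 12.801565069761523
137 12 [456.43 -83.88 139.96] 12.622172512185386
143 15 [457.25 -83.67 146.52] 12.92514933122419
149 14 [456.64 -84.07 151.63] 12.334682309501773
155 14 [457.28 -84.87 157.98] 12.395238755486218
161 12 [455.11 -84.22 163.52] 13.931374082140337
167 20 [456.03 -83.86 169.54] 14.600903627765945
173 14 [455.03 -84.42 175.6 ] 14.141510231534824
179 18 [457.58 -83.93 182.34] 15.139232417206642
185 11 [455.85 -81.3  188.38] 21.669745837564562
191 28 [455.74 -81.14 193.57] 24.45138700417283
197 17 [456.04 -76.31 200.18] 24.71265571190787
203 30 [456.24 -78.6  206.23] 33.88866461999913
209 38 [455.35 -79.35 212.35] 35.997914010557054
215 33 [454.23 -79.78 217.74] 35.72343375533478
221 46 [454.45 -81.07 224.05] 35.92390631586983
227 44 [457.88 -83.13 228.48] 36.085965834596095
233 30 [463.56 -83.05 236.31] 41.204526977411376
239 31 [464.36 -79.76 243.2 ] 52.435301148020926
245 54 [465.2  -80.11 248.75] 75.28426769331355
```

View pics/s3c.png

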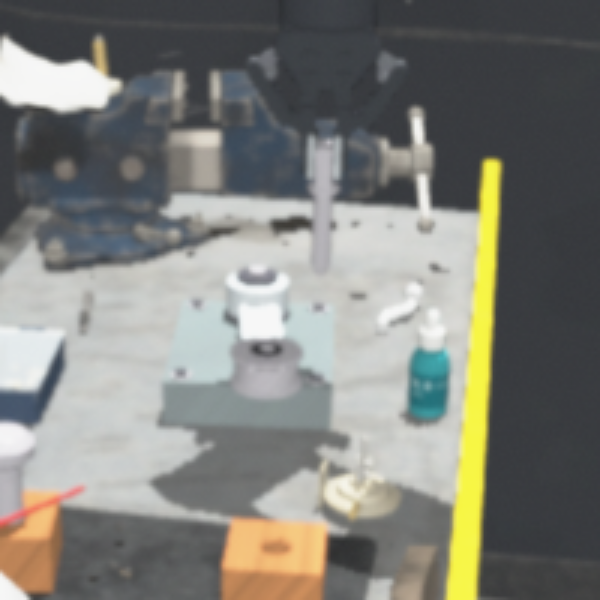

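Run:
```python
from h import *
np.set_printoptions(precision=2,suppress=True)
o=down(YAW)
print(manip.move_linear(P(SLOT-55*SX,125),o,vel=100,until_force=10))
print(manip.move_linear(P(SLOT+1*SX,125),o,vel=50,until_force=25))
s=manip.sense();print(s["t"],s["ee_pos"],P(SLOT+SX,125),s["gripper_width"],s["wrist_force"])
for n in("side","top"):
    c=cams.capture(n);save(c,n+"4.png");W=cloud(c);x,y,z=np.moveaxis(W,-1,0)
    if n=="side":
        cv2.imwrite("pics/s4c.png",cv2.resize(c["img"][150:270,270:390,::-1],None,fx=5,fy=5,interpolation=cv2.INTER_CUBIC))
        p=s["ee_pos"]
        for lo in range(40,130,8):
            m=(abs(x-p[0])<25)&(abs(y-p[1])<25)&(z>lo)&(z<=lo+8); Q=W[m]
            if len(Q): print(lo,len(Q),np.median(Q,0),np.ptp(Q[:,0]))
    print(n,[(np.array(d["uv"]),round(d["confidence"],2),at_height(c,d["uv"],38)) for d in nets.tip_of("slot",n)])
```

```text
False
False
16.5083 [511.21 -85.61  93.89] [511.49 -85.59  94.  ] 0.14832437087691056 [-2.49  1.93 -2.72]
40 13 [516.27 -80.29  44.53] 29.524778649647715
48 26 [516.89 -78.7   52.4 ] 27.03901746583813
56 48 [524.43 -83.24  57.77] 30.761303711402775
64 17 [511.06 -79.31  67.98] 13.64002557316212
72 17 [512.58 -79.11  76.21] 12.533081050062833
80 18 [511.73 -77.67  84.1 ] 13.102197353846861
88 18 [512.18 -78.68  92.09] 12.889240642256937
96 17 [511.44 -80.13  98.89] 13.523358718968325
104 17 [513.17 -77.6  107.63] 13.68647690334717
112 26 [509.42 -77.02 117.16] 24.302327595659335
120 23 [510.35 -69.72 124.79] 21.16674690332917
128 36 [511.39 -72.86 132.47] 37.03200481687588
side [(array([331.9, 218.5]), 0.88, array([517.25, -88.17,  38.  ]))]
top [(array([362.3, 208.9]), 0.97, array([520.15, -89.77,  38.  ]))]
```

View pics/s4c.png

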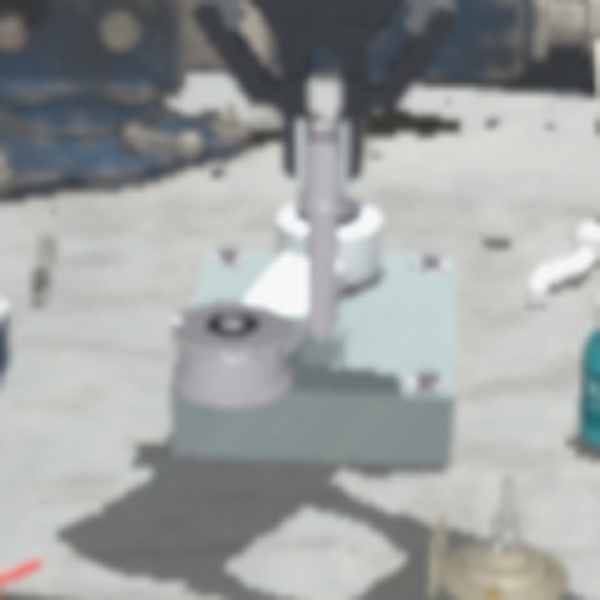

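The arm is swung back about 0.37 rad. The slot shows as a dark patch at crop (300–345, 335–365), in line with the pin foot at (320,338). I'll lower the pin.

Run:
```python
from h import *
np.set_printoptions(precision=2,suppress=True)
o=down(YAW)
hit=manip.move_linear(P(SLOT+1*SX,88.5),o,vel=40,until_force=15)
s=manip.sense();print(hit,s["t"],s["ee_pos"],s["ee_pos"][2]+DZ-81-38,"foot rel",s["gripper_width"],s["wrist_force"])
```

```text
False 17.775 [511.2  -85.45  57.49] -30.512050530022222 foot rel 0.14567903311539201 [-4.    1.07  1.91]
```

Run:
```python
from h import *
np.set_printoptions(precision=2,suppress=True)
o=down(YAW)
hit=manip.move_linear(P(SLOT+1*SX,85.5),o,vel=25,until_force=10)
s=manip.sense();print(hit,s["t"],s["ee_pos"],s["wrist_force"])
manip.move_gripper(0.5)
p=s["ee_pos"].copy() if hasattr(s["ee_pos"],"copy") else np.array(s["ee_pos"]); p=np.array(p); p[2]+=110
manip.move_linear(p,o,vel=120)
manip.goto(P(SLOT-150*SX+150*SY,300),o)
s=manip.sense();print(s["t"],s["wrist_force"])
for n in("side","top"):
    c=cams.capture(n);save(c,n+"5.png");W=cloud(c);x,y,z=np.moveaxis(W,-1,0)
    m=(abs(x-511)<40)&(abs(y+86)<40)&(z>92)&(z<150); Q=W[m]
    if len(Q):
        print(n,len(Q),np.median(Q,0),Q[:,2].max()); R=(Q-SLOT)@np.array([SX,SY,[0,0,1]]).T; print(np.median(R,0))
        T=Q[Q[:,2]>109]; print(cv2.minAreaRect(T[:,:2].astype(np.float32)) if len(T)>4 else 0)
    cv2.imwrite("pics/%s5c.png"%n,cv2.resize(c["img"][150:270,270:420,::-1],None,fx=5,fy=5,interpolation=cv2.INTER_CUBIC))
```

```text
True 17.9833 [511.29 -85.6   57.37] [-4.36  1.83  9.29]
20.4 [-0.29 -0.34  0.11]
side 77 [509.73 -72.6  109.31] 118.28318556278202
[-0.03 13.42 71.31]
((510.7192077636719, -82.71649169921875), (12.500346183776855, 30.998268127441406), 9.373908996582031)
top 117 [507.15 -83.38 116.13] 120.35183237276703
[-2.61  3.18 78.13]
((508.818603515625, -84.35177612304688), (13.64530086517334, 30.20659828186035), 6.197784900665283)
```

View pics/side5c.png

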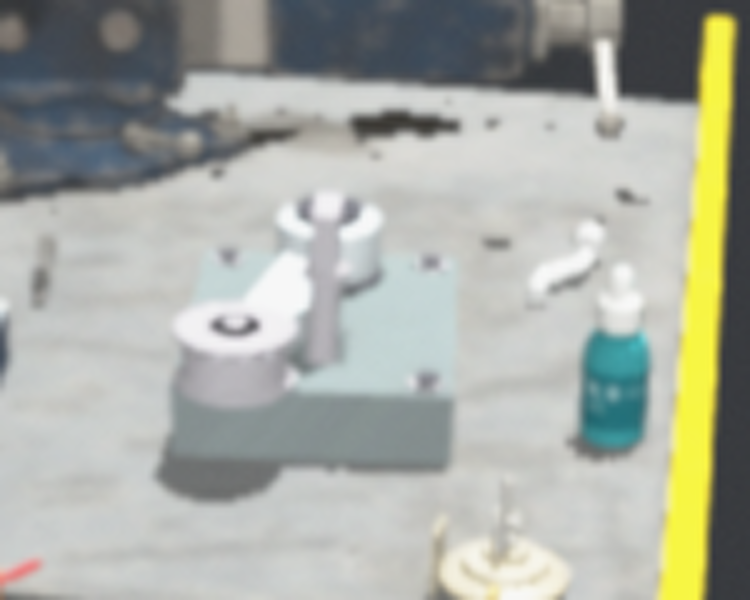

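```bash
python3 -c "
from h import *
print(manip.job_done())"
```

```text
the job is handed in; nothing more can be done
None
```

I handed the job in with the flat-grip pin home in the slot: its top measured about 116 mm above the worktop against 117 expected. In the last picture the arm leans back on it, the robot is clear, and I never touched the round-headed pin; the judge's verdict was not shown.

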